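Load the last pot and slide a cover pane over the propagator

TASK

Stand the yellow-banded pot from the bench upright in the free place in the propagator's well, setting it down rather than dropping it. Then close the well: with light fingertip pressure, slide only the top cover pane off the stack and along its runners until it lies flat over the pots, fully home against the end stop. The panes are brittle, so do not lean on them or lift them, and leave the other panes, pots and bench things where they are.

Things in the scene. Friction and masses are not known exactly. Their poses are not given: they have to be found in the camera images.
- propagator: Fixed bench-top propagator, 210 x 427 mm, 96 mm high: dark timber sides, aluminium runners. Origin on its centre line at bench height; its +y is the way panes slide, from the stack (on the black control housing) to the pot well; x across, z up. Runners: inner faces at x = +-93 mm, tops at z = 94 mm, along the whole length; they and a 96 mm high end board at y = -198 mm enclose the stack.
- free_place (a point): Middle of the free half of the open pot well, on the well's floor, 8 mm above the bench. The well spans propagator x -80 to 80, y 27 to 193 mm and is 70 mm deep below its rim ledge; its free half is y 27 to 126 mm. Two pots stand in the other half, next to the end stop.
- pane_home (a point): Where the pane's centre lies when it is fully home: flat on the well's rim ledge (ledge 78 mm above the bench), its leading edge against the end stop (stop face at propagator y = 205 mm, top of stop 94 mm above the bench). Axes as the propagator's.
- pane_top_center (a point): Centre of the top of three panes: clear acrylic, blue-green edges, 180 (x) x 190 (y) x 6 mm, about 0.25 kg, slippery (friction about 0.2; fingertips grip better; 4 to 8 N pressure draws it, over 25 N breaks it). 210 mm short of home and 6 mm higher: drawn off, its leading edge tips down to the ledge and last its trailing edge drops off the stack, so its face sinks and tilts. 3 mm play to each runner.
- pane_middle_center (a point): Centre of the second pane, like the top one and right under it, at propagator y about -100 mm. Only its weight and friction keep it there; it must stay.
- pane_bottom_center (a point): Centre of the lowest pane, like the others, on a bed 72 mm above the bench; it must stay.
- pot_yellow_center (a point): Centre (half-way up) of the pot to load: round black plastic, yellow band round the rim, 55 mm high, rigid, about 0.09 kg. Its rim is an upright collar, 58 mm across and 16 mm high, at the top, so mid-collar is 19.5 mm above this point; below it the pot is 44 mm across. It stands on the bench left or right of the propagator.
- pot_pink_center (a point): Centre of a pot of the same kind with a pink band, on the bench at the other side; leave it.
- pot_left_center (a point): Centre of a pink-banded pot already in the well beside the end stop, on the propagator's -x side; leave it.
- pot_right_center (a point): Centre of a pink-banded pot already in the well beside the end stop, on the propagator's +x side; leave it.
- seed_jar: Jar with a green lid, 54 mm diameter, 75 mm high, origin at its foot; leave it.
- sprayer: Blue bottle, 72 mm diameter, 170 mm high, origin at its foot; leave it.
- dibber: Wooden dibber with a steel point, lying on the bench, 186 mm long, 22 mm thick; leave it.

How it is judged:
By the outcome, as a careful person would: the job done as asked, in the order asked, and still so for the second after the job is handed in, with the robot touching nothing.
It also fails if it takes over 72 s, if anything falls off the work surface, if the arm or the gripper's body presses on something with over 40 N, if the wrist force passes 120 N, or if a joint passes its speed limit or range.

ROBOT

A 6-joint arm with a two-finger parallel gripper is mounted at the origin on the work surface. World frame = base frame: x ahead of the robot, y to its left, z up, the work surface at z = 0. Lengths are in m, angles in rad, forces in N, time in s.
With the tool pointing down it reaches from about 0.425 to 0.95 m from the base axis. Payload 3.5 kg.
Tool frame: the origin (TCP) lies midway between the tips of the shut fingers; the grasp point (between the pads) lies 19 mm behind it; z points along the fingers, y is the direction in which the jaws open and shut (so a half turn about z gives the same grasp; the last joint's range is limited). The gripper opens to 85 mm and grips with 20 to 120 N. Pads are 22 mm wide; open, the fingers measure 114 mm over their backs; the gripper's body (76 mm by 85 mm) begins 54 mm behind the grasp point. The pads swing forward as they close: fully open they stand 13 mm farther back than shut.
Start: joints at [-1.256, 0.286, 1.577, -0, 1.279, -0.15], TCP at [0.303, -0.603, 0.231] pointing down, gripper open.
Joint ranges: [-2.77, 2.77], [-0.9, 2.22], [0.21, 2.48], [-1.53, 4.67], [0.24, 2.81], [-2.84, 2.84]. Speed limits (rad/s): [2.79, 2.79, 3.14, 3.14, 3.14, 3.14].

INTERFACE

Orientations are given as a unit quaternion [x, y, z, w].
In Python, from plant import ctrl gives the robot as it stands.
- The arm moves only by the tool apply_moves, never from a script. Its argument "moves" is a list that holds one entry, the list of rows, each a list of 7 numbers: the shift along the tool's x, y, z in m, then the turn, a rotation vector about the tool's x, y, z in degrees, then the gripper's target within -1 to 1 (shut at 1, half-way at 0, fully open at -1). In form: [[[tx, ty, tz, ax, ay, az, hand], ...]]. A call has 1 to 12 rows; each row shifts and turns the pose as measured when the row begins, along the tool's axes as they then stand; what a row does not reach is not made up. A row lasts 1/10 s, in which the tool goes at most 50 mm and 8.59 degrees, less where a joint would pass 70% of its speed; a pose out of reach is approached as far as the arm can. A call with a gripper value outside its range is refused whole. The fingers move at their own pace and stop on an object; "force" is the grip in N (left out, the last holds). Time passes only in rows, so rows that do not move let the fingers close. It gives the time, the measured TCP pose, the force and the opening at its end, in the units of the state.
- ctrl.get_state(): the state, without advancing time (a new reading comes with each control period).
- ctrl.read_camera(name): name is "scene" or "side" or "wrist"; returns the picture (480x640x3 uint8, red, green, blue); there is no depth.
- ctrl.get_calibration(name): a dict with "camera_matrix" (3x3 intrinsics, pixels), "cam_to_world" (4x4, takes a point from camera to world coordinates). Camera axes: x right, y up, looking along -z (the intrinsics and any distortion apply to the point x, -y, -z); pixel columns grow to the right and rows downward; lengths in m; the calibration is good to about 2 mm. A picture is of the moment at which its call begins: read the wrist's pose just before it. get_calibration takes no time and is no camera call; for the wrist camera it gives the pose at the moment of the call.
- ctrl.sign_off(): hands the job in, once; it reports no verdict.
The state is a dict: "time": time; "qpos": joint angles; "dq": joint speeds; "joint_efforts": joint torques, N m; "eef_pos": TCP position; "tcp_rot": TCP orientation; "contact_force": force on the tool from outside, world axes, zero at the start; "wrist_torque": the same for the moment, N m; "opening": opening from 0.0 (shut) to 1.0 (fully open).
Only numpy, scipy, OpenCV 4.12 (cv2) and the standard library are available. Lean on these libraries where they do the work, as an engineer would, in place of code of your own. Each camera call takes 0.05 s, during which the arm holds its last target. There are 200 camera calls.

## Working session

There is one attempt and no reset: what is moved stays moved. The work goes in short steps, Python scripts to look and compute and a tool call to move; the robot and the scene stay as the last step left them, time stands still between calls to the robot, and variables do not carry over. Pictures are saved under pics/ and viewed, about 8 in all and at most 12, crops included, and the job is handed in when it is done.

Besides the shell and the picture viewer there is one more tool, called after ">>>" as name(argument=value, ...), one argument or row to a line, values as JSON. apply_moves: Moves the arm, as the interface text tells. Its arguments: {"type":"object","properties":{"moves":{"type":"array","items":{"type":"array","items":{"type":"array","items":{"type":"number"}}}},"force":{"type":"number"}},"required":["moves"]}

```bash
mkdir -p pics; ls; cat > h.py <<'E'
import numpy as np, cv2
from plant import ctrl
def snap(name, fn=None):
    K=ctrl.get_calibration(name); im=np.array(ctrl.read_camera(name))
    if fn: cv2.imwrite('pics/'+fn,im[:,:,::-1])
    return im,K
def ray(K,u,v):
    M=np.array(K['camera_matrix']);T=np.array(K['cam_to_world'])
    d=np.array([(u-M[0,2])/M[0,0],-(v-M[1,2])/M[1,1],-1.]); d=T[:3,:3]@d
    return T[:3,3],d/np.linalg.norm(d)
def onz(K,u,v,z):
    o,d=ray(K,u,v); return o+d*(z-o[2])/d[2]
def proj(K,p):
    M=np.array(K['camera_matrix']);T=np.array(K['cam_to_world'])
    c=T[:3,:3].T@(np.array(p)-T[:3,3]); return M[0,2]+M[0,0]*c[0]/-c[2], M[1,2]+M[1,1]*c[1]/c[2]
def tri(rays):
    A=np.zeros((3,3));b=np.zeros(3)
    for o,d in rays:
        P=np.eye(3)-np.outer(d,d);A+=P;b+=P@o
    p=np.linalg.solve(A,b); return p,[np.linalg.norm((np.eye(3)-np.outer(d,d))@(p-o)) for o,d in rays]
E
python3 - <<'E'
from h import *
for n in ['scene','side']:
    im,K=snap(n,n+'0.png'); print(n,{k:np.round(np.array(v),3).tolist() if k!='name' else v for k,v in K.items()})
s=ctrl.get_state();print(s)
E
```

```text
pics
scene {'camera_matrix': [[463.671, 0.0, 323.105], [0.0, 463.671, 240.331], [0.0, 0.0, 1.0]], 'cam_to_world': [[0.24, -0.721, 0.65, 1.345], [0.971, 0.185, -0.153, -0.171], [-0.01, 0.668, 0.744, 1.074], [0.0, 0.0, 0.0, 1.0]]}
side {'camera_matrix': [[587.461, 0.0, 315.663], [0.0, 587.461, 246.772], [0.0, 0.0, 1.0]], 'cam_to_world': [[-0.811, 0.396, -0.43, -0.227], [-0.584, -0.552, 0.595, 1.025], [-0.002, 0.734, 0.679, 1.232], [0.0, 0.0, 0.0, 1.0]]}
{'time': 0.1, 'qpos': array([-1.25599573e+00,  2.87155374e-01,  1.57807468e+00, -2.68296954e-05,
        1.27860104e+00, -1.50009059e-01]), 'dq': array([-0.00081754, -0.00216087, -0.00475751, -0.00117679, -0.00124324,
       -0.00112335]), 'joint_efforts': array([ 5.70654156e-04, -4.07300448e+01, -2.93699330e+01, -1.91944164e-04,
        3.42202002e-03, -4.26316518e-06]), 'eef_pos': array([ 0.30239347, -0.60278908,  0.23000943]), 'tcp_rot': array([ 9.73113831e-01,  2.30321990e-01, -1.04912969e-04, -1.11436535e-03]), 'contact_force': array([-0.54733409, -0.55887666,  0.16605874]), 'wrist_torque': array([ 0.02141631, -0.02237907,  0.01344243]), 'opening': 0.9992282328422767}
```

View pics/scene0.png

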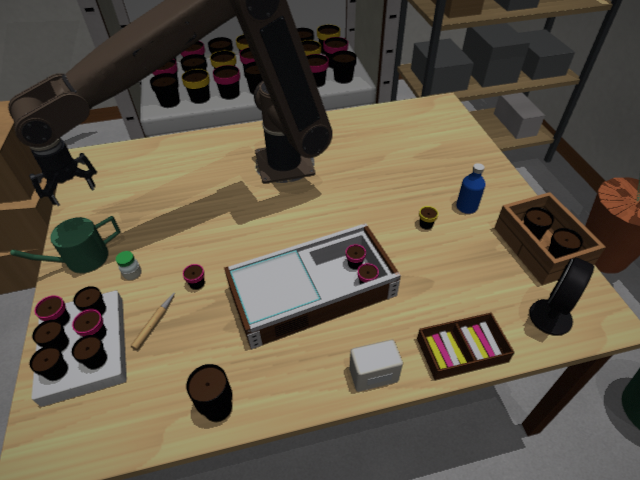

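View pics/side0.png

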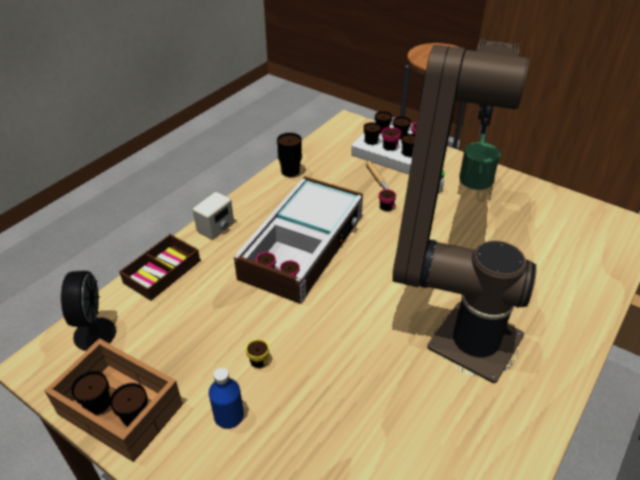

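Scene view: yellow pot at about (428,217), pink bench pot (194,276), propagator top corners about (226,268), (370,229), (398,270), (248,335), stack on the left and well with two pots on the right. Side view: yellow pot (258,352), propagator corners (300,180), (362,195), (300,290), (238,262).

```bash
python3 - <<'E'
from h import *
S=cv2.imread('pics/scene0.png');D=cv2.imread('pics/side0.png')
KS=ctrl.get_calibration('scene');KD=ctrl.get_calibration('side')
def mask(im,box,lo,hi):
    m=cv2.inRange(cv2.cvtColor(im,cv2.COLOR_BGR2HSV),lo,hi);k=np.zeros_like(m);x0,y0,x1,y1=box;k[y0:y1,x0:x1]=m[y0:y1,x0:x1];return k
def box(m):
    x,y,w,h=cv2.boundingRect(m);return x,y,x+w-1,y+h-1
for im,K,b in((S,KS,(410,200,445,235)),(D,KD,(240,335,275,370))):
    m=mask(im,b,(24,150,60),(34,255,255));bb=box(m);print('yellow',bb,m.sum()//255)
    for z in(.055,.047,.039):print(z,onz(K,(bb[0]+bb[2])/2,(bb[1]+bb[3])/2,z).round(4))
rs=box(mask(S,(410,200,445,235),(24,150,60),(34,255,255)));rd=box(mask(D,(240,335,275,370),(24,150,60),(34,255,255)))
print(tri([ray(KS,(rs[0]+rs[2])/2,(rs[1]+rs[3])/2),ray(KD,(rd[0]+rd[2])/2,(rd[1]+rd[3])/2)]))
for uv in((226,268),(370,229),(398,270),(248,335)):print('S',onz(KS,*uv,.096).round(3))
for uv in((300,180),(362,195),(300,290),(238,262)):print('D',onz(KD,*uv,.096).round(3))
a=cv2.resize(S[222:345,218:408],None,fx=4.0,fy=4.0,interpolation=cv2.INTER_CUBIC)
cv2.imwrite('pics/c1.png',a)
E
```

```text
yellow (419, 206, 437, 221) 92
0.055 [0.426  0.3805 0.055 ]
0.047 [0.4188 0.3848 0.047 ]
0.039 [0.4116 0.3891 0.039 ]
yellow (246, 339, 268, 360) 131
0.055 [0.4175 0.3844 0.055 ]
0.047 [0.4219 0.3801 0.047 ]
0.039 [0.4263 0.3757 0.039 ]
(array([0.42079413, 0.38248627, 0.04992145]), [np.float64(0.0009692605211382038), np.float64(0.0009692605211385155)])
S [ 0.522 -0.248  0.096]
S [0.481 0.172 0.096]
S [0.643 0.198 0.096]
S [ 0.741 -0.218  0.096]
D [ 0.72  -0.198  0.096]
D [ 0.514 -0.248  0.096]
D [0.428 0.191 0.096]
D [0.631 0.207 0.096]
```

View pics/c1.png

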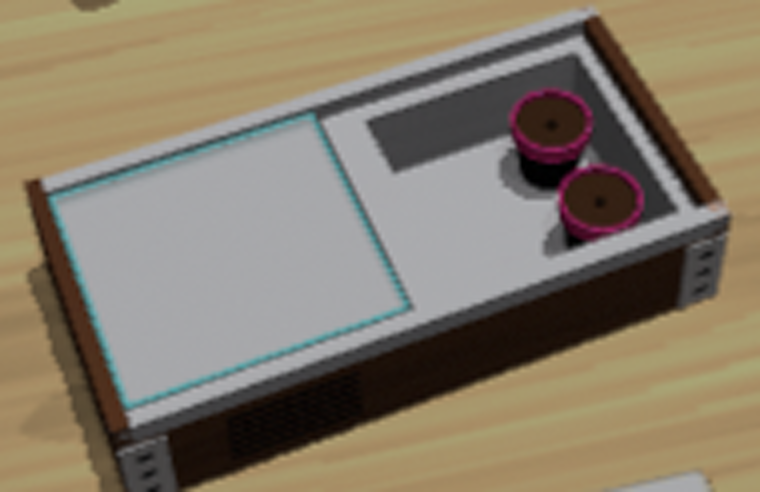

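Crop: propagator outer corners at crop (35,180), (125,428), (590,10), (727,212); well opening and two pink pots at the right end, pane edges crisp blue-green.

```bash
cat >> h.py <<'E'
from scipy.spatial.transform import Rotation as Ro
def go(pos,yaw=None,tilt=None,n=None,hand=-1,R=None):
    """print rows to world pos; yaw = world angle of tool y axis (tool down)"""
    s=ctrl.get_state();R0=Ro.from_quat(s['tcp_rot']);p0=np.array(s['eef_pos'])
    if R is None:
        if yaw is None:
            y=R0.as_matrix()[:,1];yaw=np.degrees(np.arctan2(y[1],y[0]))
        y=np.array([np.cos(np.radians(yaw)),np.sin(np.radians(yaw)),0])
        y2=R0.as_matrix()[:,1]
        if y@y2<0:y=-y
        z=np.array([0,0,-1.]);R=Ro.from_matrix(np.c_[np.cross(y,z),y,z])
    rv=(R0.inv()*R).as_rotvec(); d=np.array(pos)-p0
    m=int(max(np.ceil(np.linalg.norm(d)/.045),np.ceil(np.degrees(np.linalg.norm(rv))/8))); n=n or max(m,1)
    print('t',round(s['time'],2),'p0',p0.round(4),'d',d.round(4),'rv',np.degrees(rv).round(2),'n',n,'minrows',m)
    rows=[]
    for i in range(n):
        Ri=R0*Ro.from_rotvec(rv*i/n)
        rows.append([*np.round(Ri.inv().apply(d/n),4).tolist(),*np.round(np.degrees(rv/n),2).tolist(),hand])
    print(str(rows).replace(' ',''))
def rep():
    s=ctrl.get_state();print('t',round(s['time'],2),'p',np.round(s['eef_pos'],4),'yaxis',Ro.from_quat(s['tcp_rot']).as_matrix()[:,1].round(3),'F',np.round(s['contact_force'],2),'op',round(s['opening'],3),'q',np.round(s['qpos'],2))
E
python3 - <<'E'
from h import *
KS=ctrl.get_calibration('scene');KD=ctrl.get_calibration('side')
o=np.array([218,222])
for c in((35,180),(125,428),(590,10),(727,212)):
    u=np.array(c)/4+o; print(onz(KS,*u,.096).round(3))
print('stack pane',[onz(KS,*(np.array(c)/4+o),.09).round(3)[:2] for c in((52,195),(125,405),(410,308),(317,116))])
print('sprayer',tri([ray(KS,478,168),ray(KD,222,376)]), 'foot',onz(KS,468,211,0),onz(KD,228,425,0))
go((0.60,0.0,0.36),yaw=0)
K=ctrl.get_calibration('wrist');print(np.array(K['cam_to_world']).round(3).tolist(),K['camera_matrix'])
E
```

```text
[ 0.519 -0.246  0.096]
[ 0.726 -0.213  0.096]
[0.46  0.164 0.096]
[0.66  0.197 0.096]
stack pane [array([ 0.53 , -0.237]), array([ 0.706, -0.211]), array([ 0.679, -0.024]), array([ 0.505, -0.049])]
sprayer (array([0.37573292, 0.54382512, 0.16271966]), [np.float64(0.002340866490200518), np.float64(0.002340866490200665)]) foot [0.3983112  0.54162562 0.        ] [0.36236251 0.56095608 0.        ]
t 0.1 p0 [ 0.3024 -0.6028  0.23  ] d [0.2976 0.6028 0.13  ] rv [ -0.1   -0.09 -63.37] n 16 minrows 16
[[0.0335,-0.0254,-0.0081,-0.01,-0.01,-3.96,-1],[0.0352,-0.023,-0.0081,-0.01,-0.01,-3.96,-1],[0.0367,-0.0205,-0.0081,-0.01,-0.01,-3.96,-1],[0.038,-0.0179,-0.0081,-0.01,-0.01,-3.96,-1],[0.0392,-0.0152,-0.0081,-0.01,-0.01,-3.96,-1],[0.0401,-0.0125,-0.0081,-0.01,-0.01,-3.96,-1],[0.0409,-0.0097,-0.0081,-0.01,-0.01,-3.96,-1],[0.0415,-0.0068,-0.0081,-0.01,-0.01,-3.96,-1],[0.0418,-0.004,-0.0081,-0.01,-0.01,-3.96,-1],[0.042,-0.0011,-0.0081,-0.01,-0.01,-3.96,-1],[0.042,0.0018,-0.0081,-0.01,-0.01,-3.96,-1],[0.0418,0.0047,-0.0081,-0.01,-0.01,-3.96,-1],[0.0413,0.0076,-0.0081,-0.01,-0.01,-3.96,-1],[0.0407,0.0104,-0.0081,-0.01,-0.01,-3.96,-1],[0.0399,0.0132,-0.0081,-0.01,-0.01,-3.96,-1],[0.0389,0.016,-0.0081,-0.01,-0.01,-3.96,-1]]
[[0.448, 0.854, 0.263, 0.369], [-0.894, 0.429, 0.13, -0.569], [-0.002, -0.293, 0.956, 0.373], [0.0, 0.0, 0.0, 1.0]] [[399.42152923   0.         328.78983007]
 [  0.         399.42152923 231.06438734]
 [  0.           0.           1.        ]]
```

>>> apply_moves(
  moves=[
    [[0.033,-0.025,-0.012,0,0,-4,-1],[0.035,-0.023,-0.012,0,0,-4,-1],[0.037,-0.02,-0.012,0,0,-4,-1],[0.038,-0.018,-0.012,0,0,-4,-1],[0.039,-0.015,-0.012,0,0,-4,-1],[0.04,-0.012,-0.012,0,0,-4,-1],[0.041,-0.01,-0.012,0,0,-4,-1],[0.041,-0.007,-0.01,0,0,-4,-1],[0.042,-0.004,-0.01,0,0,-4,-1],[0.042,-0.001,-0.01,0,0,-4,-1],[0.042,0.002,-0.01,0,0,-4,-1],[0.042,0.005,-0.01,0,0,-4,-1]],
  ],
)

```text
time: 1.3
eef_pos: [0.5212, -0.1338, 0.3615]
tcp_rot: [0.788, 0.615, 0.001, -0.009]
contact_force: [0.5, 0.4, -0.2]
opening: 1.0
```

```bash
python3 - <<'E'
from h import *
rep();go((0.59,0.0,0.40),yaw=9)
E
```

```text
t 1.3 p [ 0.5212 -0.1338  0.3615] yaxis [ 0.97  -0.242 -0.013] F [ 0.48  0.41 -0.19] op 1.0 q [-0.44 -0.08  1.74  0.01  1.5  -0.2 ]
t 1.3 p0 [ 0.5212 -0.1338  0.3615] d [0.0688 0.1338 0.0385] rv [ -0.57  -0.92 -23.03] n 4 minrows 4
[[0.0367,0.0085,-0.0092,-0.14,-0.23,-5.76,-1],[0.0357,0.0121,-0.0094,-0.14,-0.23,-5.76,-1],[0.0342,0.0157,-0.0095,-0.14,-0.23,-5.76,-1],[0.0324,0.019,-0.0096,-0.14,-0.23,-5.76,-1]]
```

>>> apply_moves(
  moves=[
    [[0.037,0.009,-0.009,-0.1,-0.2,-5.8,-1],[0.036,0.012,-0.009,-0.1,-0.2,-5.8,-1],[0.034,0.016,-0.01,-0.1,-0.2,-5.8,-1],[0.032,0.019,-0.01,-0.1,-0.2,-5.8,-1],[0,0,0,0,0,0,-1],[0,0,0,0,0,0,-1]],
  ],
)

```text
time: 1.9
eef_pos: [0.592, 0.012, 0.4001]
tcp_rot: [0.638, 0.77, -0.0, -0.003]
contact_force: [0.3, 0.6, 0.5]
opening: 1.001
```

```bash
python3 - <<'E'
from h import *
im,K=snap('wrist','w1.png');rep()
np.savez('w1.npz',T=K['cam_to_world'],M=K['camera_matrix'])
print([np.round(proj(K,p)) for p in((.589,-.031,.09),(.51,.158,.096))])
go((0.421,0.382,0.25))
E
```

```text
t 1.95 p [0.5919 0.0117 0.4002] yaxis [ 0.983  0.184 -0.004] F [ 0.1   0.15 -0.21] op 1.0 q [-0.15  0.03  1.57  0.    1.55 -0.34]
[array([320., 214.]), array([277.,  23.])]
t 1.95 p0 [0.5919 0.0117 0.4002] d [-0.1709  0.3703 -0.1502] rv [-0.22 -0.25 -0.  ] n 10 minrows 10
[[0.0395,-0.0099,0.0152,-0.02,-0.03,-0.0,-1],[0.0395,-0.0099,0.0152,-0.02,-0.03,-0.0,-1],[0.0395,-0.0099,0.0152,-0.02,-0.03,-0.0,-1],[0.0395,-0.0099,0.0152,-0.02,-0.03,-0.0,-1],[0.0395,-0.01,0.0151,-0.02,-0.03,-0.0,-1],[0.0395,-0.01,0.0151,-0.02,-0.03,-0.0,-1],[0.0395,-0.01,0.0151,-0.02,-0.03,-0.0,-1],[0.0395,-0.01,0.0151,-0.02,-0.03,-0.0,-1],[0.0395,-0.01,0.0151,-0.02,-0.03,-0.0,-1],[0.0395,-0.01,0.015,-0.02,-0.03,-0.0,-1]]
```

View pics/w1.png

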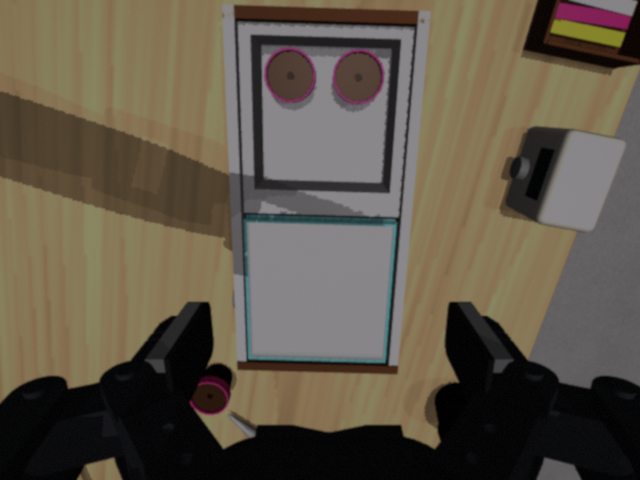

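Wrist view: propagator from above, end board/stop at top (222,7)–(430,11), near board (238,370)–(398,373); top pane corners (243,215), (397,218), (388,363), (246,361); pot tops at (291,76), (358,78); well opening (255,190)–(391,191) at its free end.

```bash
python3 - <<'E'
from h import *
KS=ctrl.get_calibration('scene');KD=ctrl.get_calibration('side')
z=np.load('w1.npz');K={'cam_to_world':z['T'],'camera_matrix':z['M']}
o=np.array([218,222])
P=[]
for w,c in(((246,361),(52,195)),((388,363),(125,405)),((397,218),(410,308)),((243,215),(317,116))):
    p,e=tri([ray(K,*w),ray(KS,*(np.array(c)/4+o))]);q=onz(K,*w,.09);P.append(q);print('pane',p.round(4),np.round(e[0],4),q.round(4))
P=np.array(P);print('c',P.mean(0),'len',np.linalg.norm(P[3]-P[0]),np.linalg.norm(P[1]-P[0]))
pots=[onz(K,*w,.063)for w in((291,76),(358,78))];print('pots',np.round(pots,4))
for w,c in(((291,76),(551,124)),((358,78),(600,202))):print(tri([ray(K,*w),ray(KS,*(np.array(c)/4+o))])[0])
C=np.array([onz(K,*w,.096) for w in((222,7),(430,11),(398,373),(238,370))]);print('corners',C.round(4),C.mean(0))
L=np.array([onz(K,*w,.078) for w in((254,38),(401,40),(391,191),(254,190))]);print('well',L.round(4),L.mean(0))
yv=(C[0]+C[1]-C[2]-C[3]);yv/=np.linalg.norm(yv);xv=np.array([yv[1],-yv[0],0]);print('xv',xv,np.degrees(np.arctan2(xv[1],xv[0])))
for nm,A in(('pane',P),('pots',pots),('well',L),('corn',C)):
    d=np.array(A)-C.mean(0);print(nm,np.c_[d@xv,d@yv].round(4).tolist())
E
```

```text
pane [ 0.531  -0.2384  0.0955] 0.0032 [ 0.5283 -0.2457  0.09  ]
pane [ 0.7103 -0.2103  0.0964] 0.0008 [ 0.7126 -0.2138  0.09  ]
pane [ 0.678  -0.0218  0.0873] 0.0021 [ 0.6782 -0.0192  0.09  ]
pane [ 0.5    -0.0493  0.085 ] 0.0014 [ 0.5001 -0.0491  0.09  ]
c [ 0.60478029 -0.13195901  0.09      ] len 0.19860429605277152 0.18695629634726776
pots [[0.5286 0.1133 0.063 ]
 [0.603  0.1251 0.063 ]]
[0.52869919 0.11460684 0.06031725]
[0.60371932 0.12712834 0.05870868]
corners [[ 0.454   0.1624  0.096 ]
 [ 0.6593  0.1971  0.096 ]
 [ 0.7271 -0.2222  0.096 ]
 [ 0.5204 -0.2568  0.096 ]] [ 0.59021369 -0.02989405  0.096     ]
well [[ 0.4856  0.1424  0.078 ]
 [ 0.6394  0.1692  0.078 ]
 [ 0.6662  0.0088  0.078 ]
 [ 0.507  -0.02    0.078 ]] [0.5745349  0.07510704 0.078     ]
xv [0.98743548 0.15802268 0.        ] 9.092144355332449
pane [[-0.0952, -0.2033], [0.0917, -0.2009], [0.0885, -0.0034], [-0.0921, -0.0047]]
pots [[-0.0382, 0.1511], [0.0371, 0.151]]
well [[-0.0761, 0.1867], [0.08, 0.1888], [0.0811, 0.0262], [-0.0806, 0.023]]
corn [[-0.1041, 0.2114], [0.1041, 0.2132], [0.1048, -0.2115], [-0.1048, -0.2131]]
```

>>> apply_moves(
  moves=[
    [[0.04,-0.01,0.01,0,0,0,-1],[0.04,-0.01,0.01,0,0,0,-1],[0.04,-0.01,0.01,0,0,0,-1],[0.04,-0.01,0.01,0,0,0,-1],[0.04,-0.01,0.01,0,0,0,-1],[0.04,-0.01,0.01,0,0,0,-1],[0.04,-0.01,0.01,0,0,0,-1],[0.03,-0.01,0.01,0,0,0,-1],[0.03,-0.01,0.01,0,0,0,-1],[0,0,0,0,0,0,-1],[0,0,0,0,0,0,-1]],
  ],
)

```text
time: 3.05
eef_pos: [0.4377, 0.3258, 0.3002]
tcp_rot: [0.651, 0.759, -0.006, -0.004]
contact_force: [0.0, -0.2, 0.3]
opening: 0.999
```

```bash
python3 - <<'E'
from h import *
im,K=snap('wrist','w2.png');rep()
m=cv2.inRange(cv2.cvtColor(im,cv2.COLOR_RGB2HSV),(22,120,60),(34,255,255))
n,l,st,ce=cv2.connectedComponentsWithStats(m)
KS=ctrl.get_calibration('scene')
for i in range(1,n):
    if st[i,4]>100:
        x,y,w,h,a=st[i];u,v=x+w/2-.5,y+h/2-.5
        print(st[i],'z.055',onz(K,u,v,.055).round(4),'z.047',onz(K,u,v,.047).round(4),tri([ray(K,u,v),ray(KS,428,213.5)])[0].round(4))
E
```

```text
t 3.1 p [0.4378 0.3256 0.3001] yaxis [ 0.988  0.151 -0.015] F [-0.35  0.55 -0.82] op 1.004 q [ 0.45 -0.04  1.81  0.    1.39  0.3 ]
[294  96  62  64 734] z.055 [0.4216 0.3818 0.055 ] z.047 [0.4214 0.3814 0.047 ] [0.4219 0.3822 0.0508]
```

```bash
python3 - <<'E'
from h import *
go((.4215,.3815,.10),yaw=9.1,n=6)
E
```

```text
t 3.1 p0 [0.4378 0.3256 0.3001] d [-0.0163  0.0559 -0.2001] rv [-0.87  0.04 -0.41] n 6 minrows 5
[[0.0096,-0.0008,0.0334,-0.14,0.01,-0.07,-1],[0.0096,-0.0008,0.0334,-0.14,0.01,-0.07,-1],[0.0096,-0.0009,0.0334,-0.14,0.01,-0.07,-1],[0.0096,-0.001,0.0334,-0.14,0.01,-0.07,-1],[0.0096,-0.0011,0.0333,-0.14,0.01,-0.07,-1],[0.0096,-0.0011,0.0333,-0.14,0.01,-0.07,-1]]
```

>>> apply_moves(
  moves=[
    [[0.0096,-0.001,0.0335,-0.14,0,-0.07,-1],[0.0096,-0.001,0.0335,-0.14,0,-0.07,-1],[0.0096,-0.001,0.0335,-0.14,0,-0.07,-1],[0.0096,-0.001,0.0335,-0.14,0,-0.07,-1],[0.0096,-0.001,0.0335,-0.14,0,-0.07,-1],[0.0096,-0.001,0.0335,-0.14,0,-0.07,-1],[0,0,0,0,0,0,-1],[0,0,0,0,0,0,-1]],
  ],
)

```text
time: 3.9
eef_pos: [0.435, 0.3729, 0.1001]
tcp_rot: [0.657, 0.754, 0.006, 0.005]
contact_force: [0.1, -0.5, 0.1]
opening: 1.001
```

```bash
python3 - <<'E'
from h import *
rep();go((.4215,.3815,.022),yaw=9.1,n=5)
im,K=snap('wrist','w3.png')
m=cv2.inRange(cv2.cvtColor(im,cv2.COLOR_RGB2HSV),(22,120,60),(34,255,255))
n,l,st,ce=cv2.connectedComponentsWithStats(m)
for i in range(1,n):
    if st[i,4]>100:
        x,y,w,h,a=st[i];print(st[i],onz(K,x+w/2-.5,y+h/2-.5,.055).round(4))
E
```

```text
t 3.9 p [0.435  0.3729 0.1001] yaxis [0.99  0.137 0.015] F [ 0.05 -0.46  0.09] op 1.001 q [ 0.53  0.2   1.94 -0.01  0.99  0.4 ]
t 3.9 p0 [0.435  0.3729 0.1001] d [-0.0135  0.0086 -0.0781] rv [ 0.83 -0.01 -1.23] n 5 minrows 2
[[0.0021,-0.0027,0.0156,0.17,-0.0,-0.25,-1],[0.0021,-0.0026,0.0156,0.17,-0.0,-0.25,-1],[0.0021,-0.0026,0.0156,0.17,-0.0,-0.25,-1],[0.0021,-0.0025,0.0156,0.17,-0.0,-0.25,-1],[0.0021,-0.0025,0.0156,0.17,-0.0,-0.25,-1]]
[ 245  183  118  115 2325] [0.4215 0.3843 0.055 ]
```

View pics/w3.png

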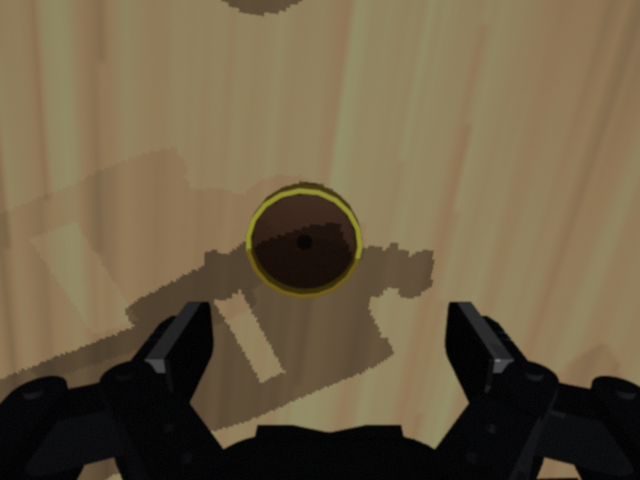

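View 5: pot centred at about (304,240), clear of both fingers; measured at (0.4215, 0.383). Lateral correction first, then descend.

>>> apply_moves(
  moves=[
    [[0.006,-0.006,0,0.4,0,-0.6,-1],[0.006,-0.006,0,0.4,0,-0.6,-1],[0,0,0.02,0,0,0,-1],[0,0,0.02,0,0,0,-1]],
  ],
)

```text
time: 4.35
eef_pos: [0.4273, 0.3869, 0.0709]
tcp_rot: [0.649, 0.761, 0.009, 0.003]
contact_force: [-1.2, 0.0, -0.2]
opening: 0.998
```

```bash
python3 - <<'E'
from h import *
rep();go((.4216,.383,.022),yaw=9.1,n=3)
E
```

```text
t 4.35 p [0.4273 0.3869 0.0709] yaxis [0.987 0.157 0.018] F [-1.17  0.03 -0.17] op 0.998 q [0.56 0.25 1.94 0.   0.93 0.4 ]
t 4.35 p0 [0.4273 0.3869 0.0709] d [-0.0057 -0.0039 -0.0489] rv [ 1.03 -0.47 -0.04] n 3 minrows 2
[[-0.0011,-0.0024,0.0162,0.34,-0.16,-0.01,-1],[-0.0011,-0.0023,0.0163,0.34,-0.16,-0.01,-1],[-0.001,-0.0022,0.0163,0.34,-0.16,-0.01,-1]]
```

>>> apply_moves(
  moves=[
    [[-0.002,-0.006,0.01,0.5,-0.2,0,-1],[-0.001,-0.002,0.016,0.5,-0.2,0,-1],[0,0,0.016,0,0,0,-1],[0,0,0,0,0,0,-1]],
  ],
)

```text
time: 4.75
eef_pos: [0.4192, 0.3838, 0.028]
tcp_rot: [0.648, 0.761, 0.001, -0.0]
contact_force: [-0.5, -0.4, -0.9]
opening: 1.001
```

```bash
python3 - <<'E'
from h import *
rep();go((.4216,.383,.022),yaw=9.1,n=1)
E
```

```text
t 4.75 p [0.4192 0.3838 0.028 ] yaxis [0.987 0.16  0.001] F [-0.47 -0.45 -0.92] op 1.001 q [0.56 0.31 1.96 0.   0.87 0.4 ]
t 4.75 p0 [0.4192 0.3838 0.028 ] d [ 0.0024 -0.0008 -0.006 ] rv [ 0.04 -0.1   0.08] n 1 minrows 1
[[-0.0012,0.0023,0.006,0.04,-0.1,0.08,-1]]
```

>>> apply_moves(
  moves=[
    [[-0.001,0.002,0.006,0,0,0,-1],[0,0,0,0,0,0,0],[0,0,0,0,0,0,0.2],[0,0,0,0,0,0,1],[0,0,0,0,0,0,1],[0,0,0,0,0,0,1],[0,0,0,0,0,0,1],[0,0,0,0,0,0,1]],
  ],
  force=30,
)

```text
time: 5.55
eef_pos: [0.423, 0.3839, 0.0231]
tcp_rot: [0.648, 0.761, 0.002, 0.0]
contact_force: [-1.3, -0.6, 0.5]
opening: 0.671
```

```bash
python3 - <<'E'
from h import *
rep()
E
```

```text
t 5.55 p [0.423  0.3839 0.0231] yaxis [0.987 0.159 0.004] F [-1.25 -0.62  0.46] op 0.671 q [0.56 0.32 1.96 0.   0.86 0.4 ]
```

>>> apply_moves(
  moves=[
    [[0,0,-0.03,0,0,0,1],[0,0,-0.04,0,0,0,1],[0,0,-0.04,0,0,0,1],[0,0,-0.04,0,0,0,1],[0,0,-0.03,0,0,0,1],[0,0,0,0,0,0,1]],
  ],
)

```text
time: 6.15
eef_pos: [0.4208, 0.3822, 0.2071]
tcp_rot: [0.648, 0.761, -0.001, -0.001]
contact_force: [1.2, 1.7, -0.4]
opening: 0.67
```

```bash
python3 - <<'E'
from h import *
rep();go((.578,.0457,.2),yaw=9.1,n=11,hand=1)
E
```

```text
t 6.15 p [0.4208 0.3822 0.2071] yaxis [ 0.987  0.159 -0.003] F [ 1.16  1.71 -0.42] op 0.67 q [0.56 0.08 1.86 0.   1.2  0.4 ]
t 6.15 p0 [0.4208 0.3822 0.2071] d [ 0.1572 -0.3365 -0.0071] rv [-0.15 -0.03  0.07] n 11 minrows 9
[[-0.0325,0.0092,0.0006,-0.01,-0.0,0.01,1],[-0.0325,0.0092,0.0006,-0.01,-0.0,0.01,1],[-0.0325,0.0092,0.0006,-0.01,-0.0,0.01,1],[-0.0325,0.0092,0.0006,-0.01,-0.0,0.01,1],[-0.0325,0.0093,0.0006,-0.01,-0.0,0.01,1],[-0.0325,0.0093,0.0006,-0.01,-0.0,0.01,1],[-0.0325,0.0093,0.0006,-0.01,-0.0,0.01,1],[-0.0325,0.0093,0.0006,-0.01,-0.0,0.01,1],[-0.0325,0.0093,0.0006,-0.01,-0.0,0.01,1],[-0.0325,0.0093,0.0006,-0.01,-0.0,0.01,1],[-0.0325,0.0093,0.0006,-0.01,-0.0,0.01,1]]
```

>>> apply_moves(
  moves=[
    [[-0.033,0.009,0.001,0,0,0,1],[-0.033,0.009,0.001,0,0,0,1],[-0.033,0.009,0.001,0,0,0,1],[-0.033,0.009,0.001,0,0,0,1],[-0.033,0.009,0.001,0,0,0,1],[-0.033,0.009,0.001,0,0,0,1],[-0.033,0.009,0,0,0,0,1],[-0.033,0.009,0,0,0,0,1],[-0.033,0.009,0,0,0,0,1],[-0.03,0.009,0,0,0,0,1],[0,0,0,0,0,0,1],[0,0,0,0,0,0,1]],
  ],
)

```text
time: 7.35
eef_pos: [0.5584, 0.0618, 0.1813]
tcp_rot: [0.647, 0.762, -0.008, -0.01]
contact_force: [-0.1, 0.8, -1.5]
opening: 0.668
```

```bash
python3 - <<'E'
from h import *
rep();go((.578,.0457,.11),yaw=9.1,n=4,hand=1)
im,K=snap('wrist','w4.png')
np.savez('w4.npz',T=K['cam_to_world'],M=K['camera_matrix'])
E
```

```text
t 7.35 p [0.5584 0.0618 0.1813] yaxis [ 0.986  0.162 -0.025] F [-0.06  0.82 -1.52] op 0.668 q [-0.07  0.1   1.89 -0.    1.18 -0.23]
t 7.35 p0 [0.5584 0.0618 0.1813] d [ 0.0196 -0.0161 -0.0713] rv [-1.43 -0.22  0.22] n 4 minrows 2
[[-0.0048,0.0046,0.0177,-0.36,-0.06,0.06,1],[-0.0048,0.0045,0.0177,-0.36,-0.06,0.06,1],[-0.0048,0.0044,0.0178,-0.36,-0.06,0.06,1],[-0.0048,0.0043,0.0178,-0.36,-0.06,0.06,1]]
```

View pics/w4.png

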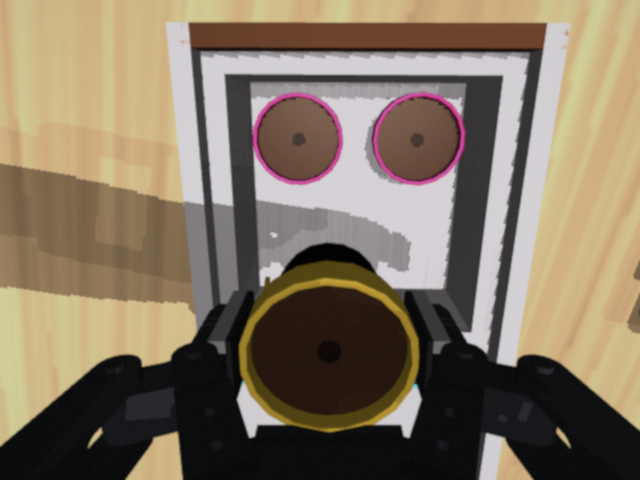

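Wrist view: pot held upright in the jaws, well opening corners about (225,75), (503,75), near right corner (471,331), end board lower edge row 48; pots at (299,139), (417,138).

```bash
cat >> h.py <<'E'
O=np.array([.5902,-.0299,0]);yv=np.array([-.158,.9874,0]);xv=np.array([.9874,.158,0])
def pf(p): d=np.array(p)-O;return np.array([d@xv,d@yv,d[2]])
def wf(x,y,z): return O+x*xv+y*yv+np.array([0,0,z])
E
python3 - <<'E'
from h import *
z=np.load('w4.npz');K={'cam_to_world':z['T'],'camera_matrix':z['M']}
for n,u,v,h in(('farL',225,75,.078),('farR',503,75,.078),('nearR',471,331,.078),('potL',298.5,139,.063),('potR',418,138.5,.063),('stopL',190,48,.094),('stopR',546,50,.094),('boardfarL',190,24,.096),('boardfarR',546,24,.096),('outL',167,22,.094),('outR',570,23,.094)):print(n,pf(onz(K,u,v,h)).round(4))
print('tcp',pf(ctrl.get_state()['eef_pos']).round(4))
E
```

```text
farL [-0.0799  0.1896  0.078 ]
farR [0.0796 0.1899 0.078 ]
nearR [0.0791 0.0247 0.078 ]
potL [-0.0394  0.1526  0.063 ]
potR [0.0367 0.1533 0.063 ]
stopL [-0.0934  0.2018  0.094 ]
stopR [0.0943 0.2009 0.094 ]
boardfarL [-0.0916  0.2129  0.096 ]
boardfarR [0.0914 0.2128 0.096 ]
outL [-0.1043  0.2143  0.094 ]
outR [0.1044 0.2136 0.094 ]
tcp [-0.017   0.0958  0.1812]
```

```bash
sed -i 's/^O=.*/&;O=O-.003*yv/' h.py; sed -i 's/^O=np.array(\[.5902,-.0299,0\]);yv=\(.*\);xv=\(.*\);O=O-.003\*yv/yv=\1;xv=\2;O=np.array([.5902,-.0299,0])-.003*yv/' h.py; grep '^yv' h.py
python3 - <<'E'
from h import *
go(wf(0,.0765,.16),yaw=9.1,n=2,hand=1)
E
```

```text
yv=np.array([-.158,.9874,0]);xv=np.array([.9874,.158,0]);O=np.array([.5902,-.0299,0])-.003*yv
t 7.4 p0 [0.5583 0.0621 0.1812] d [ 0.0203 -0.0194 -0.0212] rv [-1.44 -0.2   0.27] n 2 minrows 1
[[-0.0113,0.0087,0.0104,-0.72,-0.1,0.13,1],[-0.0112,0.0086,0.0105,-0.72,-0.1,0.13,1]]
```

>>> apply_moves(
  moves=[
    [[-0.011,0.009,0.01,-0.7,-0.1,0.1,1],[-0.011,0.009,0.01,-0.7,-0.1,0.1,1],[0,0,0,0,0,0,1],[0,0,0,0,0,0,1]],
  ],
)

```text
time: 7.8
eef_pos: [0.5778, 0.0466, 0.1581]
tcp_rot: [0.647, 0.763, -0.0, -0.002]
contact_force: [-0.2, 0.6, -0.9]
opening: 0.669
```

```bash
python3 - <<'E'
from h import *
rep();go(wf(0,.0765,.05),yaw=9.1,n=6,hand=1)
E
```

```text
t 7.8 p [0.5778 0.0466 0.1581] yaxis [ 0.987  0.164 -0.003] F [-0.2   0.64 -0.94] op 0.669 q [-0.1   0.15  1.88  0.    1.12 -0.26]
t 7.8 p0 [0.5778 0.0466 0.1581] d [ 0.0008 -0.0039 -0.1081] rv [-0.16 -0.11  0.32] n 6 minrows 3
[[-0.0007,0.0001,0.018,-0.03,-0.02,0.05,1],[-0.0007,0.0001,0.018,-0.03,-0.02,0.05,1],[-0.0007,0.0001,0.018,-0.03,-0.02,0.05,1],[-0.0007,0.0001,0.018,-0.03,-0.02,0.05,1],[-0.0007,0.0,0.018,-0.03,-0.02,0.05,1],[-0.0007,0.0,0.018,-0.03,-0.02,0.05,1]]
```

>>> apply_moves(
  moves=[
    [[-0.004,0,0.018,0,0,0.2,1],[0,0,0.018,0,0,0,1],[0,0,0.018,0,0,0,1],[0,0,0.018,0,0,0,1],[0,0,0.018,0,0,0,1],[0,0,0.018,0,0,0,1],[0,0,0,0,0,0,1]],
  ],
)

```text
time: 8.5
eef_pos: [0.5789, 0.0476, 0.0509]
tcp_rot: [0.646, 0.763, 0.002, 0.0]
contact_force: [-1.0, 0.6, -1.2]
opening: 0.669
```

```bash
python3 - <<'E'
from h import *
rep();print(pf(ctrl.get_state()['eef_pos']));go(wf(0,.0765,.033),yaw=9.1,n=3,hand=1)
E
```

```text
t 8.5 p [0.5789 0.0476 0.0509] yaxis [0.986 0.166 0.002] F [-0.98  0.64 -1.2 ] op 0.669 q [-0.09  0.3   1.93  0.    0.92 -0.26]
[0.00112473 0.08131625 0.05090138]
t 8.5 p0 [0.5789 0.0476 0.0509] d [-0.0003 -0.0049 -0.0179] rv [ 0.13 -0.11  0.43] n 3 minrows 1
[[-0.0016,-0.0004,0.006,0.04,-0.04,0.14,1],[-0.0016,-0.0004,0.006,0.04,-0.04,0.14,1],[-0.0016,-0.0004,0.006,0.04,-0.04,0.14,1]]
```

>>> apply_moves(
  moves=[
    [[-0.005,-0.001,0.005,0,0,0.3,1],[-0.002,0,0.005,0,0,0,1],[0,0,0.005,0,0,0,1],[0,0,0.002,0,0,0,1],[0,0,0,0,0,0,1]],
  ],
)

```text
time: 9.0
eef_pos: [0.5815, 0.0405, 0.0367]
tcp_rot: [0.648, 0.762, 0.003, 0.002]
contact_force: [-0.4, -0.4, -0.9]
opening: 0.674
```

```bash
python3 - <<'E'
from h import *
rep();print(pf(ctrl.get_state()['eef_pos']))
E
```

```text
t 9.0 p [0.5815 0.0405 0.0367] yaxis [0.987 0.161 0.008] F [-0.37 -0.41 -0.9 ] op 0.674 q [-0.11  0.32  1.93  0.    0.89 -0.27]
[0.00256046 0.07392368 0.03666192]
```

>>> apply_moves(
  moves=[
    [[0.001,-0.002,0.003,0,0,0,1],[0,0,0.002,0,0,0,1],[0,0,0.002,0,0,0,1],[0,0,0,0,0,0,1]],
  ],
)

```text
time: 9.4
eef_pos: [0.5802, 0.0413, 0.0303]
tcp_rot: [0.648, 0.762, 0.004, 0.003]
contact_force: [0.0, -1.1, -0.7]
opening: 0.667
```

```bash
python3 - <<'E'
from h import *
rep();print(pf(ctrl.get_state()['eef_pos']))
E
```

```text
t 9.4 p [0.5802 0.0413 0.0303] yaxis [0.987 0.161 0.01 ] F [ 0.05 -1.09 -0.68] op 0.667 q [-0.1   0.33  1.93  0.    0.87 -0.27]
[0.00139317 0.07483861 0.0302981 ]
```

>>> apply_moves(
  moves=[
    [[0,0,0.0015,0,0,0,1],[0,0,0,0,0,0,1]],
  ],
)

```text
time: 9.6
eef_pos: [0.5807, 0.0411, 0.0306]
tcp_rot: [0.648, 0.762, 0.004, 0.003]
contact_force: [0.7, 0.7, -0.7]
opening: 0.665
```

```bash
python3 - <<'E'
from h import *
rep()
E
```

```text
t 9.6 p [0.5807 0.0411 0.0306] yaxis [0.987 0.161 0.01 ] F [ 0.67  0.73 -0.69] op 0.665 q [-0.1   0.33  1.93  0.    0.87 -0.27]
```

>>> apply_moves(
  moves=[
    [[0,0,0.003,0,0,0,1],[0,0,0,0,0,0,1]],
  ],
)

```text
time: 9.8
eef_pos: [0.5819, 0.041, 0.0308]
tcp_rot: [0.647, 0.762, 0.004, 0.003]
contact_force: [0.2, -0.3, -0.9]
opening: 0.669
```

```bash
python3 - <<'E'
from h import *
rep()
E
```

```text
t 9.8 p [0.5819 0.041  0.0308] yaxis [0.987 0.162 0.01 ] F [ 0.19 -0.25 -0.91] op 0.669 q [-0.1   0.33  1.93  0.    0.87 -0.27]
```

>>> apply_moves(
  moves=[
    [[0,0,0.003,0,0,0,1]],
  ],
)

```text
time: 9.9
eef_pos: [0.5828, 0.0408, 0.03]
tcp_rot: [0.647, 0.762, 0.003, 0.004]
contact_force: [-7.9, 0.3, 21.3]
opening: 0.669
```

```bash
python3 - <<'E'
from h import *
rep()
im,K=snap('wrist','w5.png')
E
```

```text
t 9.9 p [0.5828 0.0408 0.03  ] yaxis [0.987 0.162 0.01 ] F [-7.85  0.28 21.35] op 0.669 q [-0.1   0.33  1.93  0.    0.87 -0.27]
```

View pics/w5.png

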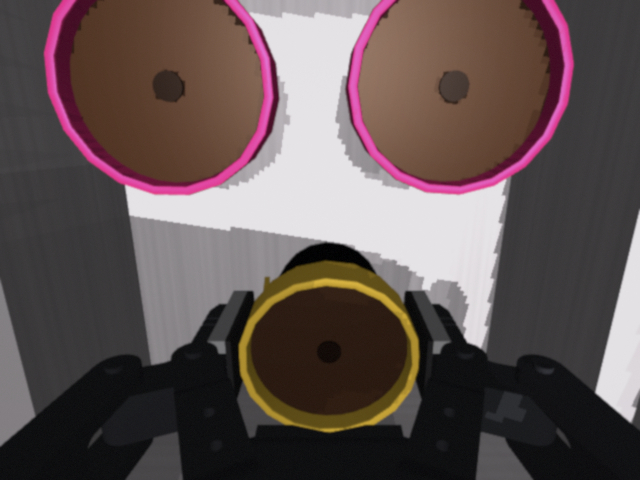

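Pot stands on the well floor (21 N when nudged down, at the expected height); two pink pots clear at top. Release.

>>> apply_moves(
  moves=[
    [[0,0,0,0,0,0,1],[0,0,0,0,0,0,-0.4],[0,0,0,0,0,0,-0.7],[0,0,0,0,0,0,-0.7],[0,0,0,0,0,0,-0.7],[0,0,-0.01,0,0,0,-0.7],[0,0,-0.02,0,0,0,-0.7],[0,0,-0.03,0,0,0,-0.7],[0,0,-0.04,0,0,0,-0.7],[0,0,-0.04,0,0,0,-0.7],[0,0,0,0,0,0,-0.7]],
  ],
)

```text
time: 11.05
eef_pos: [0.5798, 0.0409, 0.1741]
tcp_rot: [0.647, 0.762, 0.002, 0.002]
contact_force: [0.3, -1.3, 1.1]
opening: 0.849
```

```bash
python3 - <<'E'
from h import *
rep();im,K=snap('wrist','w6.png')
np.savez('w6.npz',T=K['cam_to_world'],M=K['camera_matrix'])
hsv=cv2.cvtColor(im,cv2.COLOR_RGB2HSV)
m=cv2.inRange(hsv,(22,150,60),(34,255,255));m[:, :200]=0;m[:,450:]=0
n,l,st,ce=cv2.connectedComponentsWithStats(m)
for i in range(1,n):
    if st[i,4]>150:
        x,y,w,h,a=st[i];print(st[i],pf(onz(K,x+w/2-.5,y+h/2-.5,.063)).round(4))
E
```

```text
t 11.05 p [0.5798 0.0409 0.1741] yaxis [0.987 0.162 0.005] F [ 0.27 -1.26  1.12] op 0.849 q [-0.1   0.13  1.87  0.    1.14 -0.27]
[ 291  186   85   86 1321] [0.0043 0.0738 0.063 ]
```

View pics/w6.png

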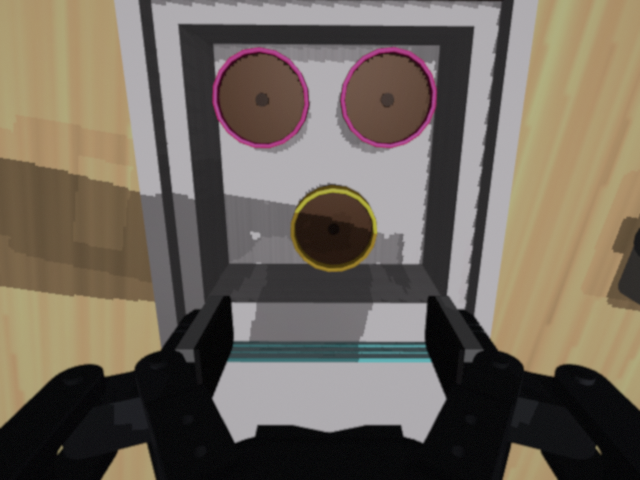

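Yellow pot stands upright at pixel (333,228), propagator (4, 74) mm, clear of the pink ones; pane leading edges at row ~343–360. Now shut the fingers and go over the pane's centre.

```bash
python3 - <<'E'
from h import *
go(wf(0,-.1,.13),yaw=9.1,n=7,hand=1)
z=np.load('w6.npz');K={'cam_to_world':z['T'],'camera_matrix':z['M']}
for v,h in((360,.09),(352,.084),(343,.078)):print(pf(onz(K,329,v,h)).round(4))
E
```

```text
t 11.1 p0 [0.5782 0.041  0.1711] d [ 0.0283 -0.1726 -0.0411] rv [ 0.03 -0.09  0.2 ] n 7 minrows 4
[[-0.025,0.0,0.0058,0.0,-0.01,0.03,1],[-0.025,0.0,0.0058,0.0,-0.01,0.03,1],[-0.025,0.0,0.0058,0.0,-0.01,0.03,1],[-0.025,0.0,0.0058,0.0,-0.01,0.03,1],[-0.025,0.0001,0.0058,0.0,-0.01,0.03,1],[-0.025,0.0001,0.0059,0.0,-0.01,0.03,1],[-0.025,0.0001,0.0059,0.0,-0.01,0.03,1]]
[ 0.0017 -0.0086  0.09  ]
[ 0.0018 -0.0066  0.084 ]
[ 0.0018 -0.0035  0.078 ]
```

>>> apply_moves(
  moves=[
    [[-0.025,0,0.002,0,0,0,1],[-0.025,0,0.002,0,0,0,1],[-0.025,0,0.002,0,0,0,1],[-0.025,0,0.002,0,0,0,1],[-0.025,0,0.002,0,0,0,1],[-0.025,0,0.002,0,0,0,1],[-0.025,0,0.002,0,0,0,1],[0,0,0,0,0,0,1],[0,0,0,0,0,0,1],[0,0,0,0,0,0,1]],
  ],
)

```text
time: 12.1
eef_pos: [0.5991, -0.1337, 0.1431]
tcp_rot: [0.647, 0.763, -0.003, -0.011]
contact_force: [-0.3, -0.0, 1.2]
opening: 0.0
```

```bash
python3 - <<'E'
from h import *
rep();print(pf(ctrl.get_state()['eef_pos']).round(4));go(wf(0,-.1,.1),yaw=9.1,n=3,hand=1)
E
```

```text
t 12.1 p [ 0.5991 -0.1337  0.1431] yaxis [ 0.986  0.164 -0.019] F [-0.3  -0.02  1.17] op 0.0 q [-0.39  0.25  1.79  0.    1.12 -0.55]
[-0.0076 -0.101   0.1431]
t 12.1 p0 [ 0.5991 -0.1337  0.1431] d [ 0.0073  0.0021 -0.0431] rv [-1.06 -0.75  0.32] n 3 minrows 1
[[0.0001,0.0028,0.0143,-0.35,-0.25,0.11,1],[0.0002,0.0027,0.0143,-0.35,-0.25,0.11,1],[0.0003,0.0026,0.0144,-0.35,-0.25,0.11,1]]
```

>>> apply_moves(
  moves=[
    [[0,0.004,0.01,-0.5,-0.3,0.1,1],[0,0.003,0.01,-0.5,-0.3,0.1,1],[0,0,0.01,0,0,0,1],[0,0,0.005,0,0,0,1],[0,0,0,0,0,0,1],[0,0,0,0,0,0,1]],
  ],
)

```text
time: 12.7
eef_pos: [0.605, -0.128, 0.1032]
tcp_rot: [0.646, 0.763, 0.0, -0.002]
contact_force: [-0.7, -0.6, -0.7]
opening: 0.001
```

```bash
python3 - <<'E'
from h import *
rep();print(pf(ctrl.get_state()['eef_pos']).round(4));go(wf(0,-.1,.091),yaw=9.1,n=3,hand=1)
E
```

```text
t 12.7 p [ 0.605  -0.128   0.1032] yaxis [ 0.986  0.164 -0.002] F [-0.69 -0.57 -0.75] op 0.001 q [-0.37  0.3   1.81  0.    1.04 -0.54]
[-0.0009 -0.0962  0.1032]
t 12.7 p0 [ 0.605  -0.128   0.1032] d [ 0.0015 -0.0036 -0.0122] rv [-0.14 -0.24  0.36] n 3 minrows 1
[[-0.0013,0.0003,0.0041,-0.05,-0.08,0.12,1],[-0.0013,0.0003,0.0041,-0.05,-0.08,0.12,1],[-0.0013,0.0003,0.0041,-0.05,-0.08,0.12,1]]
```

>>> apply_moves(
  moves=[
    [[-0.002,0,0.004,0,0,0.2,1],[0,0,0.003,0,0,0,1],[0,0,0.002,0,0,0,1],[0,0,0.001,0,0,0,1],[0,0,0.001,0,0,0,1]],
  ],
)

```text
time: 13.2
eef_pos: [0.6062, -0.1308, 0.0927]
tcp_rot: [0.648, 0.762, 0.001, -0.001]
contact_force: [0.1, -0.1, -0.1]
opening: -0.0
```

>>> apply_moves(
  moves=[
    [[0,0,0.001,0,0,0,1]],
  ],
)

```text
time: 13.3
eef_pos: [0.6063, -0.1309, 0.0917]
tcp_rot: [0.648, 0.762, 0.001, -0.001]
contact_force: [0.3, -0.6, -0.7]
opening: -0.001
```

>>> apply_moves(
  moves=[
    [[0,0,0.001,0,0,0,1]],
  ],
)

```text
time: 13.4
eef_pos: [0.6064, -0.1309, 0.0908]
tcp_rot: [0.648, 0.762, 0.001, -0.001]
contact_force: [-0.6, -0.8, -0.2]
opening: -0.001
```

>>> apply_moves(
  moves=[
    [[0,0,0.001,0,0,0,1]],
  ],
)

```text
time: 13.5
eef_pos: [0.6065, -0.1309, 0.0901]
tcp_rot: [0.648, 0.762, 0.001, -0.001]
contact_force: [-0.2, 1.2, 4.0]
opening: -0.002
```

>>> apply_moves(
  moves=[
    [[0,0,0.001,0,0,0,1]],
  ],
)

```text
time: 13.6
eef_pos: [0.6069, -0.1311, 0.0901]
tcp_rot: [0.648, 0.762, 0.001, -0.0]
contact_force: [-1.4, 0.6, 5.0]
opening: 0.003
```

>>> apply_moves(
  moves=[
    [[0,0,0.001,0,0,0,1]],
  ],
)

```text
time: 13.7
eef_pos: [0.6073, -0.1312, 0.0901]
tcp_rot: [0.648, 0.762, 0.001, 0.0]
contact_force: [-1.9, 0.7, 4.3]
opening: 0.001
```

>>> apply_moves(
  moves=[
    [[0.003,0,0.0012,0,0,0,1],[0.004,0,0.0012,0,0,0,1],[0.005,0,0.0012,0,0,0,1]],
  ],
)

```text
time: 14.0
eef_pos: [0.6086, -0.1218, 0.0901]
tcp_rot: [0.648, 0.762, 0.002, 0.005]
contact_force: [-0.7, -1.4, 5.0]
opening: -0.003
```

>>> apply_moves(
  moves=[
    [[0.005,0,0.0012,0,0,0,1],[0.005,0,0.0012,0,0,0,1],[0.005,0,0.0012,0,0,0,1]],
  ],
)

```text
time: 14.3
eef_pos: [0.6091, -0.1091, 0.0902]
tcp_rot: [0.648, 0.762, 0.002, 0.011]
contact_force: [-1.5, -1.7, 5.8]
opening: 0.001
```

```bash
python3 - <<'E'
from h import *
rep();print(pf(ctrl.get_state()['eef_pos']).round(4))
im,K=snap('wrist','w7.png')
np.savez('w7.npz',T=K['cam_to_world'],M=K['camera_matrix'])
E
```

```text
t 14.3 p [ 0.6091 -0.1091  0.0902] yaxis [0.987 0.161 0.016] F [-1.51 -1.66  5.8 ] op 0.001 q [-0.34  0.3   1.83 -0.01  0.99 -0.5 ]
[ 0.0062 -0.0782  0.0902]
```

View pics/w7.png

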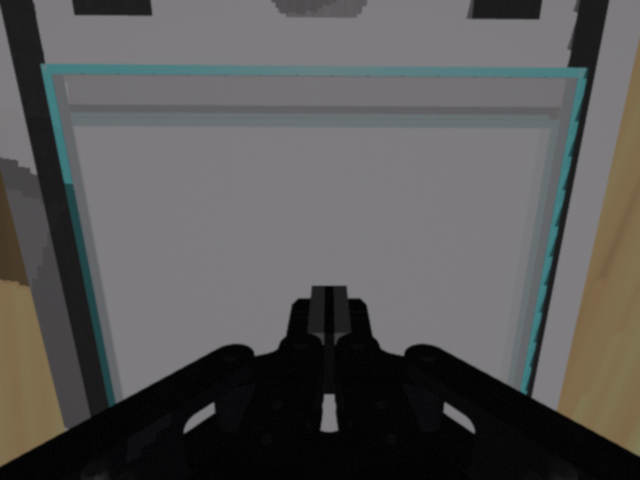

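Top pane alone has slid: its leading edge is at row ~70 while the lower panes' edges stay at rows ~106–120. Fingers drift ~5 mm to +x; I'll bias that back.

```bash
python3 - <<'E'
from h import *
z=np.load('w7.npz');K={'cam_to_world':z['T'],'camera_matrix':z['M']}
for u,v,h in((45,68,.09),(585,71,.09),(75,120,.084),(552,124,.084),(315,106,.084),(315,116,.078)):print(pf(onz(K,u,v,h)).round(4))
E
```

```text
[-0.0866  0.0095  0.09  ]
[0.0913 0.0094 0.09  ]
[-0.0836 -0.007   0.084 ]
[ 0.0866 -0.0081  0.084 ]
[ 0.0011 -0.0021  0.084 ]
[ 0.001  -0.0057  0.078 ]
```

>>> apply_moves(
  moves=[
    [[0.005,-0.001,0.0012,0.2,0,0,1],[0.005,-0.001,0.0012,0.2,0,0,1],[0.005,-0.001,0.0012,0.2,0,0,1],[0.005,-0.001,0.0012,0.2,0,0,1],[0.005,-0.001,0.0012,0.2,0,0,1],[0.005,-0.001,0.0012,0.2,0,0,1]],
  ],
)

```text
time: 14.95
eef_pos: [0.6051, -0.0832, 0.0902]
tcp_rot: [0.647, 0.762, -0.005, 0.015]
contact_force: [-0.1, -2.8, 5.4]
opening: -0.001
```

```bash
python3 - <<'E'
from h import *
rep();print(pf(ctrl.get_state()['eef_pos']).round(4));go(wf(0,.0,.09),yaw=9.1)
E
```

```text
t 14.95 p [ 0.6051 -0.0832  0.0902] yaxis [0.987 0.162 0.012] F [-0.14 -2.77  5.44] op -0.001 q [-0.29  0.29  1.85 -0.02  0.98 -0.44]
[ 0.0063 -0.052   0.0902]
t 14.95 p0 [ 0.6051 -0.0832  0.0902] d [-0.0145  0.0503 -0.0002] rv [0.67 1.64 0.23] n 2 minrows 2
[[0.026,-0.0031,-0.0007,0.33,0.82,0.12,-1],[0.026,-0.0031,-0.0003,0.33,0.82,0.12,-1]]
```

>>> apply_moves(
  moves=[
    [[0.005,-0.0015,0.0012,0.2,0.3,0,1],[0.005,-0.0015,0.0012,0.2,0.3,0,1],[0.005,-0.0015,0.0012,0.2,0.3,0,1],[0.005,-0.001,0.0012,0.1,0.3,0,1],[0.005,-0.001,0.0012,0.1,0.3,0,1],[0.005,-0.001,0.0012,0.1,0.3,0,1]],
  ],
)

```text
time: 15.55
eef_pos: [0.6005, -0.0568, 0.0902]
tcp_rot: [0.647, 0.763, 0.003, 0.009]
contact_force: [-0.2, -1.6, 6.4]
opening: 0.002
```

```bash
python3 - <<'E'
from h import *
rep();print(pf(ctrl.get_state()['eef_pos']).round(4));go(wf(0,.0,.09),yaw=9.1,n=1)
im,K=snap('wrist','w8.png');im=im.astype(int)
t=(im[:,:,1]+im[:,:,2])/2-im[:,:,0]
for u in(200,300,400,450):
    c=t[:,u];r=np.where(c>25)[0];print(u,r[:12],[pf(onz(K,u,r[0],.09)).round(4)] if len(r) else '')
E
```

```text
t 15.55 p [ 0.6005 -0.0568  0.0902] yaxis [0.986 0.163 0.015] F [-0.18 -1.56  6.43] op 0.002 q [-0.26  0.27  1.87 -0.    0.98 -0.42]
[ 0.0059 -0.0252  0.0902]
t 15.55 p0 [ 0.6005 -0.0568  0.0902] d [-0.0098  0.024  -0.0002] rv [0.88 0.56 0.31] n 1 minrows 1
[[0.0252,-0.0058,-0.0002,0.88,0.56,0.31,-1]]
200 [67 68 69 70 71 72 73 74 75 76] [array([-0.0369,  0.0629,  0.09  ])]
300 [69 70 71 72 73 74 75 76] [array([-0.0041,  0.0625,  0.09  ])]
400 [69 70 71 72 73 74 75 76 77] [array([0.029 , 0.0628, 0.09  ])]
450 [69 70 71 72 73 74 75 76 77] [array([0.0456, 0.0629, 0.09  ])]
```

>>> apply_moves(
  moves=[
    [[0.005,-0.002,0.0012,0.3,0.3,0,1],[0.005,-0.002,0.0012,0.3,0.3,0,1],[0.005,-0.002,0.0012,0.3,0.3,0,1],[0.005,-0.001,0.0012,0.1,0.3,0,1],[0.005,-0.001,0.0012,0.1,0.3,0,1],[0.005,-0.001,0.0012,0.1,0.3,0,1],[0.005,-0.001,0.0012,0.1,0.3,0,1]],
  ],
)

```text
time: 16.3
eef_pos: [0.5927, -0.0247, 0.0896]
tcp_rot: [0.646, 0.763, 0.01, -0.002]
contact_force: [-0.3, -0.9, 6.0]
opening: -0.006
```

```bash
cat >> h.py <<'E'
def look(fn,hz=.09):
    rep();s=ctrl.get_state();print('pf',pf(s['eef_pos']).round(4));go(wf(0,.12,.09),yaw=9.1,n=1)
    im,K=snap('wrist',fn);im=im.astype(int);t=(im[:,:,1]+im[:,:,2])/2-im[:,:,0]
    for u in(200,300,400,450):
        r=np.where(t[:,u]>25)[0];print(u,r[:12],pf(onz(K,u,r[0],hz)).round(4) if len(r) else '')
E
python3 -c "
from h import *
look('w9.png')"
```

```text
t 16.3 p [ 0.5927 -0.0247  0.0896] yaxis [0.986 0.165 0.013] F [-0.32 -0.86  6.01] op -0.006 q [-0.22  0.26  1.89  0.02  0.99 -0.4 ]
pf [0.0033 0.0077 0.0896]
t 16.3 p0 [ 0.5927 -0.0247  0.0896] d [-0.021   0.1103  0.0004] rv [ 0.74 -0.92  0.38] n 1 minrows 3
[[0.1123,-0.0025,0.0014,0.74,-0.92,0.38,-1]]
200 [71 72 73 74 75 76 77 78 79] [-0.0403  0.0948  0.09  ]
300 [72 73 74 75 76 77 78 79] [-0.007   0.0947  0.09  ]
400 [73 74 75 76 77 78 79 80] [0.0266 0.0947 0.09  ]
450 [73 74 75 76 77 78 79 80] [0.0435 0.0948 0.09  ]
```

>>> apply_moves(
  moves=[
    [[0.005,-0.001,0.0012,0.2,0,0,1],[0.005,-0.001,0.0012,0.2,0,0,1],[0.005,-0.001,0.0012,0.2,0,0,1],[0.005,-0.001,0.0012,0.2,0,0,1],[0.005,-0.001,0.0012,0.1,0,0,1],[0.005,-0.001,0.0012,0.1,0,0,1],[0.005,-0.001,0.0012,0.1,0.1,0,1]],
  ],
)

```text
time: 17.05
eef_pos: [0.5861, 0.0095, 0.0881]
tcp_rot: [0.646, 0.763, 0.007, -0.0]
contact_force: [-0.1, -1.8, 5.9]
opening: 0.001
```

```bash
python3 -c "
from h import *
look('w10.png',.086)"
```

```text
t 17.05 p [0.5861 0.0095 0.0881] yaxis [0.986 0.166 0.01 ] F [-0.14 -1.77  5.89] op 0.001 q [-0.16  0.25  1.91  0.01  0.98 -0.34]
pf [0.0022 0.0426 0.0881]
t 17.05 p0 [0.5861 0.0095 0.0881] d [-0.0144  0.0761  0.0019] rv [ 0.57 -0.56  0.44] n 1 minrows 2
[[0.0774,-0.0016,-0.0011,0.57,-0.56,0.44,-1]]
200 [71 72 73 74 75 76 77 78 79] [-0.0421  0.1297  0.086 ]
300 [72 73 74 75 76 77 78] [-0.0083  0.1297  0.086 ]
400 [72 73 74 75 76 77 78 79] [0.0257 0.13   0.086 ]
450 [72 73 74 75 76 77 78 79 80] [0.0428 0.1301 0.086 ]
```

>>> apply_moves(
  moves=[
    [[0.005,-0.001,0.0012,0.2,0,0,1],[0.005,-0.001,0.0012,0.2,0,0,1],[0.005,-0.001,0.0012,0.2,0,0,1],[0.005,-0.001,0.0012,0.1,0,0,1],[0.005,-0.001,0.0012,0.1,0,0,1],[0.005,-0.001,0.0012,0.1,0.1,0,1],[0.005,-0.001,0.0012,0.1,0.1,0,1],[0.005,-0.001,0.0012,0.1,0.1,0,1]],
  ],
)

```text
time: 17.9
eef_pos: [0.5794, 0.0485, 0.0872]
tcp_rot: [0.645, 0.764, 0.006, 0.002]
contact_force: [0.4, -1.7, 6.2]
opening: -0.003
```

```bash
python3 -c "
from h import *
look('w11.png',.085)"
```

```text
t 17.9 p [0.5794 0.0485 0.0872] yaxis [0.986 0.168 0.012] F [ 0.38 -1.65  6.19] op -0.003 q [-0.09  0.24  1.92  0.01  0.97 -0.27]
pf [0.0017 0.0821 0.0872]
t 17.9 p0 [0.5794 0.0485 0.0872] d [-0.0077  0.0371  0.0028] rv [ 0.67 -0.31  0.56] n 1 minrows 1
[[0.0379,-0.0013,-0.0027,0.67,-0.31,0.56,-1]]
200 [71 72 73 74 75 76 77 78 79] [-0.0426  0.1691  0.085 ]
300 [72 73 74 75 76 77 78] [-0.0089  0.1691  0.085 ]
400 [72 73 74 75 76 77 78 79] [0.025  0.1695 0.085 ]
450 [72 73 74 75 76 77 78 79] [0.0421 0.1697 0.085 ]
```

>>> apply_moves(
  moves=[
    [[0.005,-0.001,0.0012,0.2,0,0.1,1],[0.005,-0.001,0.0012,0.2,0,0.1,1],[0.004,-0.001,0.0012,0.1,0,0.1,1],[0.003,-0.001,0.0012,0.1,0,0.1,1],[0.003,0,0.0012,0.1,0,0.1,1],[0.003,0,0.0012,0.1,0,0,1]],
  ],
)

```text
time: 18.55
eef_pos: [0.5751, 0.0718, 0.084]
tcp_rot: [0.648, 0.762, 0.003, 0.002]
contact_force: [-0.0, -3.1, 10.9]
opening: 0.001
```

```bash
python3 -c "
from h import *
look('w12.png',.084)"
```

```text
t 18.55 p [0.5751 0.0718 0.084 ] yaxis [0.987 0.16  0.007] F [-0.04 -3.08 10.92] op 0.001 q [-0.05  0.24  1.92  0.    0.97 -0.21]
pf [0.0012 0.1058 0.084 ]
t 18.55 p0 [0.5751 0.0718 0.084 ] d [-0.0034  0.0139  0.006 ] rv [ 0.42 -0.04  0.13] n 1 minrows 1
[[0.0142,-0.0011,-0.006,0.42,-0.04,0.13,-1]]
200 [85 86 87 88 89 90 91 92 93 94] [-0.0422  0.1885  0.084 ]
300 [86 87 88 89 90 91 92 93] [-0.0087  0.1883  0.084 ]
400 [85 86 87 88 89 90 91 92 93] [0.0249 0.1887 0.084 ]
450 [84 85 86 87 88 89 90 91 92 93] [0.0417 0.189  0.084 ]
```

>>> apply_moves(
  moves=[
    [[0.003,0,0.0008,0.1,0,0,1],[0.004,0,0.0008,0.1,0,0,1],[0.004,0,0.0008,0.1,0,0,1]],
  ],
)

```text
time: 18.9
eef_pos: [0.5756, 0.0825, 0.0841]
tcp_rot: [0.648, 0.762, 0.002, 0.003]
contact_force: [0.9, -1.3, 6.4]
opening: -0.001
```

```bash
python3 -c "
from h import *
look('w13.png',.084)"
```

```text
t 18.9 p [0.5756 0.0825 0.0841] yaxis [0.987 0.161 0.007] F [ 0.88 -1.25  6.4 ] op -0.001 q [-0.03  0.24  1.92 -0.    0.97 -0.19]
pf [0.0033 0.1162 0.0841]
t 18.9 p0 [0.5756 0.0825 0.0841] d [-0.0038  0.0032  0.0059] rv [0.38 0.13 0.14] n 1 minrows 1
[[0.0037,-0.0032,-0.0059,0.38,0.13,0.14,-1]]
200 [86 87 88 89 90 91 92 93 94] [-0.0401  0.1987  0.084 ]
300 [86 87 88 89 90 91 92 93] [-0.0066  0.1988  0.084 ]
400 [86 87 88 89 90 91 92 93] [0.027  0.1989 0.084 ]
450 [85 86 87 88 89 90 91 92 93] [0.0438 0.1992 0.084 ]
```

>>> apply_moves(
  moves=[
    [[0.003,-0.001,0.0008,0.1,0,0,1],[0.003,-0.001,0.0008,0.1,0,0,1],[0.003,-0.001,0.0008,0,0,0,1]],
  ],
)

```text
time: 19.25
eef_pos: [0.5738, 0.0908, 0.0841]
tcp_rot: [0.648, 0.762, 0.002, 0.005]
contact_force: [0.8, -2.1, 5.6]
opening: 0.001
```

```bash
python3 -c "
from h import *
look('w14.png',.084)"
```

```text
t 19.25 p [0.5738 0.0908 0.0841] yaxis [0.987 0.161 0.009] F [ 0.83 -2.07  5.56] op 0.001 q [-0.02  0.24  1.92 -0.    0.97 -0.18]
pf [0.0029 0.1248 0.0841]
t 19.25 p0 [0.5738 0.0908 0.0841] d [-0.0021 -0.0052  0.0059] rv [0.52 0.32 0.18] n 1 minrows 1
[[-0.0048,-0.0028,-0.0059,0.52,0.32,0.18,-1]]
200 [ 95  96  97  98  99 100 101 102 103] [-0.0407  0.2043  0.084 ]
300 [ 95  96  97  98  99 100 101 102] [-0.0071  0.2044  0.084 ]
400 [ 95  96  97  98  99 100 101 102 103] [0.0266 0.2045 0.084 ]
450 [ 95  96  97  98  99 100 101 102 103] [0.0436 0.2046 0.084 ]
```

View pics/w14.png

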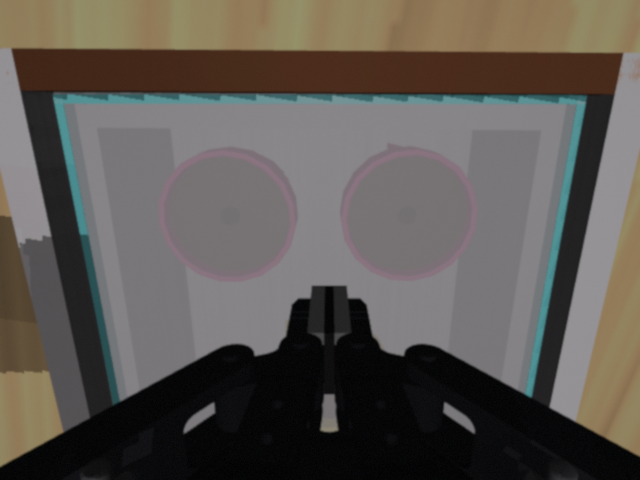

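Pane's leading edge (row ~95) meets the end board along its full width; last rows the tip slid 3 mm more than the pane, so it is at the stop. One more gentle nudge, then lift.

>>> apply_moves(
  moves=[
    [[0.003,0,0.0008,0,0,0,1],[0.003,0,0.0008,0,0,0,1]],
  ],
)

```text
time: 19.5
eef_pos: [0.5741, 0.0961, 0.0841]
tcp_rot: [0.647, 0.762, 0.002, 0.007]
contact_force: [0.1, -3.3, 6.7]
opening: 0.001
```

```bash
python3 -c "
from h import *
look('w15.png',.084)"
```

```text
t 19.5 p [0.5741 0.0961 0.0841] yaxis [0.987 0.162 0.012] F [ 0.06 -3.33  6.72] op 0.001 q [-0.01  0.24  1.92 -0.01  0.97 -0.16]
pf [0.004  0.13   0.0841]
t 19.5 p0 [0.5741 0.0961 0.0841] d [-0.0024 -0.0105  0.0059] rv [0.67 0.5  0.23] n 1 minrows 1
[[-0.0101,-0.004,-0.0059,0.67,0.5,0.23,-1]]
200 [111 112 113 114 115 116 117 118 119] [-0.04    0.2043  0.084 ]
300 [111 112 113 114 115 116 117 118] [-0.0061  0.2045  0.084 ]
400 [111 112 113 114 115 116 117 118 119] [0.028  0.2046 0.084 ]
450 [111 112 113 114 115 116 117 118 119] [0.0451 0.2047 0.084 ]
```

>>> apply_moves(
  moves=[
    [[0,0,-0.004,0,0,0,1],[0,0,-0.01,0,0,0,1],[0,0,-0.03,0,0,0,1],[-0.02,0,-0.04,0,0,0,1],[-0.03,0,-0.045,0,0,0,1],[-0.03,0,-0.045,0,0,0,1],[-0.03,0,-0.045,0,0,0,1],[-0.03,0,-0.04,0,0,0,1],[0,0,0,0,0,0,1],[0,0,0,0,0,0,1]],
  ],
)

```text
time: 20.55
eef_pos: [0.5883, -0.036, 0.3381]
tcp_rot: [0.646, 0.763, -0.003, -0.002]
contact_force: [-0.9, 0.2, -0.4]
opening: 0.002
```

```bash
python3 - <<'E'
from h import *
rep();im,K=snap('wrist','w16.png');np.savez('w16.npz',T=K['cam_to_world'],M=K['camera_matrix'])
E
```

```text
t 20.55 p [ 0.5883 -0.036   0.3381] yaxis [ 0.986  0.164 -0.007] F [-0.87  0.2  -0.44] op 0.002 q [-0.23  0.04  1.66 -0.    1.45 -0.4 ]
```

View pics/w16.png

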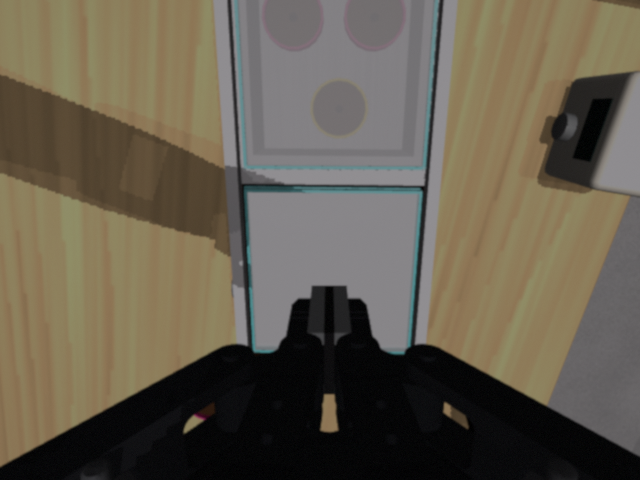

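Final view: pane lies over all three pots (yellow at (339,108)), trailing edge at row ~169 clear of the stack, remaining stack's leading edge at row ~187, parallel and in place.

```bash
python3 - <<'E'
from h import *
z=np.load('w16.npz');K={'cam_to_world':z['T'],'camera_matrix':z['M']}
print('trail',pf(onz(K,245,170,.084)).round(4),pf(onz(K,424,170,.084)).round(4),'middle lead',pf(onz(K,246,188,.084)).round(4),pf(onz(K,421,189,.084)).round(4),'middle trail',pf(onz(K,253,352,.084)).round(4))
im,_=snap('scene','sceneF.png');a=cv2.imread('pics/scene0.png')[:,:,::-1].astype(int)
d=np.abs(im.astype(int)-a).max(2)
for n,b in(('pinkbench',(180,260,210,292)),('jar',(112,248,145,282)),('dibber',(130,288,178,350)),('sprayer',(455,160,488,216))):
    print(n,(d[b[1]:b[3],b[0]:b[2]]>50).mean().round(3))
print(ctrl.sign_off())
E
```

```text
trail [-0.088  0.013  0.084] [0.0896 0.0142 0.084 ] middle lead [-0.088  -0.0052  0.084 ] [ 0.0881 -0.0049  0.084 ] middle trail [-0.0905 -0.196   0.084 ]
pinkbench 0.0
jar 0.101
dibber 0.0
sprayer 0.0
the job is handed in; nothing more can be done
None
```

The yellow-banded pot stands upright in the free place, and the top pane is home over all three pots. I handed the job in at about 20.6 s.

- **Pot:** I set it down until the well floor took its weight and then let go. It stands at about (4, 74) mm in the propagator frame, clear of the two pink pots. That nudge into the floor read about 21 N, with the pot still held.
- **Pane:** I drew it with shut fingertips, reading about 4–7 N at most checks and 10.9 N once, just after its trailing edge dropped. Its leading edge stayed at y ≈ 204.5 mm when I pushed further, against a stop face at 205 mm. Its trailing edge is at about 13–14 mm (15 mm expected), and the fingertip height of 84 mm matches the pane lying flat.
- **Other panes:** The middle pane still spans y ≈ -196 to -5 mm. The bottom pane was not measured on its own.
- **Frame offset:** My propagator frame first read about 3 mm off along y against the stated well and stop edges. I shifted it to match, so y positions are good to about 2 mm.
- **Bench things:** Comparing scene pictures before and after, the bench pink pot, dibber and sprayer did not change. The seed jar's patch changed in about 10% of its pixels. I think that is the arm or its shadow having left that area, as nothing went near the jar after the start, but I did not check it further.

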